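# Clear the instrument lid and hold it open at its index arm

## Task

Take the aluminium plate that lies on the lid of the grey instrument case and put it squarely on top of the two plates already piled on the bench, edges flush all round. Then lift the sprung lid by its steel bar until it stands at the same angle as the index arm at the side of the case, and finish while still holding it there: the lid falls shut if let go, so do not release it. Do not shift the index arm, and leave the other things on the bench where they are.

Things in the scene. Friction and masses are not known exactly. Their poses are not given: they have to be found in the camera images.
- plate_lid_mid (a point): plain bare aluminium plate, 60 (own x) x 90 (own y) x 10 (own z) mm, 0.10 to 0.20 kg, small corner holes, dark disc on top; the point is its centre, half-way up. It starts flat on the closed lid, behind the lift bar and within about 15 degrees of square to the case, and must become the top of the pile.
- plate_mid_mid (a point): plain bare aluminium plate, 60 (own x) x 90 (own y) x 10 (own z) mm, 0.10 to 0.20 kg, small corner holes, dark disc on top; the point is its centre, half-way up. It starts as the upper of the two plates piled squarely on the bench; its top is 20 mm above the bench. The plate from the lid goes on it, with the same x and y directions (a half turn makes no difference).
- plate_low_mid (a point): plain bare aluminium plate, 60 (own x) x 90 (own y) x 10 (own z) mm, 0.10 to 0.20 kg, small corner holes, dark disc on top; the point is its centre, half-way up. The bottom plate of the pile, flat on the bench. Between the pile and the case stands a bench power supply, 180 mm high: pass above it.
- lid_hinge (a point): Middle of the hinge line, at the far top edge of the fixed grey case, 66 mm above the bench. Axes: x level, away from the case's front; y along the hinge; z up. The case reaches 160 mm in front of (-x) the hinge and 85 mm to either side; the shut lid's top is 72 mm above the bench.
- lid_bar (a point): Middle of the lid's lift bar: round steel, 9 mm thick, 84 mm long, along the hinge direction, on legs at its ends, centre 35 mm above the lid's top near its front edge; it can turn between gripping fingers. Lid shut: 144 mm in front of (-x) and 41 mm above the hinge line. Axes turn with the lid: x along the lid to the hinge, y along the hinge, z out of its top.
- lid (a joint): Angle of the lid in rad: 0 shut, growing as its front edge rises, stop at 1.4. A spring and its weight pull it shut: about 3 N at the bar starts it and 4 to 5 N along its swing holds it part open (up to 13 N if lifted straight up).
- mark (a joint): Angle of the index arm in rad, measured about the same hinge line and in the same sense as the lid's: the lid is at the mark when joint lid equals this value (0.5 to 0.9). It stays where it was set.
- mark_tip (a point): Free end of the index arm: plain steel strip 140 mm long, 10 mm wide, 3 mm thick, end 26 mm broadened, beside the case on its +y side (96 mm from the middle), pivoted at the hinge line on a black knob, standing up at the marked angle. Axes turn with the arm: x along it to the pivot, y along the hinge.
- reel_mid (a point): Bystander: solder reel, 54 mm wide and 36 mm high; the point is its middle. Leave it alone.
- board_mid (a point): Bystander: small black circuit board with a green daughter board, 58 x 72 x 22 mm; the point is its middle. Leave it alone.
- tee_mid (a point): Bystander: metal connector tee, 26 x 38 x 14 mm; the point is its middle. Leave it alone.
- post_mid (a point): Bystander: upright steel optic post, 13 mm wide and 57 mm high; the point is its middle. Leave it alone.

How it is judged:
On the way:
1. the plate from the lid lies squarely on the pile and has been let go (horizontal distance between plate_lid_mid and plate_mid_mid below 0.006 m and horizontal distance between plate_mid_mid and plate_low_mid below 0.006 m and angle between the x axis of plate_lid_mid and the x axis of plate_mid_mid, either way round below 0.1 rad and angle between the x axis of plate_mid_mid and the x axis of plate_low_mid, either way round below 0.1 rad and z of plate_lid_mid in the frame of plate_mid_mid between 0.007 and 0.013 m and height (world z) of plate_low_mid below 0.009 m and height (world z) of plate_lid_mid between 0.021 and 0.029 m and angle between plate_lid_mid's own z axis and vertical below 0.08 rad and contact force between plate_lid and the arm below 0.1 N and contact force between plate_lid and the fingers below 0.1 N), for 0.3 s.
At the end, for the whole second after the job is handed in: The three plates lie flat in one pile, each within 6 mm and 0.1 rad (6 degrees) of the one below, not touched by the robot; the lid stands still within 0.06 rad (3.4 degrees) of the index arm, carried by the gripper's fingers (more than 1 N) and not by a plate (all of step 1 and angle between the x axis of lid_bar and the x axis of mark_tip, either way round below 0.06 rad and value of joint lid above 0.35 rad and velocity of joint lid between -0.05 and 0.05 rad/s and contact force between lid and the fingers above 1 N and contact force between lid and plate_lid below 0.1 N and contact force between lid and plate_mid below 0.1 N and contact force between lid and plate_low below 0.1 N); the arm keeps its last pose, push and grip.
It fails at once if the index arm is shifted by more than 6 mm at its tip (distance of mark_tip from where it was at the start of the episode above 0.006 m).
It fails at once if a bystander (reel, board, tee or post) is moved by more than 30 mm (distance of any of reel_mid, board_mid, tee_mid, post_mid from where it was at the start of the episode above 0.03 m).
It also fails if it takes over 58 s, if anything falls off the work surface, if the arm or the gripper's body presses on something with over 40 N, if the wrist force passes 120 N, or if a joint passes its speed limit or range.

## Robot

A 6-joint arm with a two-finger parallel gripper is mounted at the origin on a cart in front of the work surface, level with it; the furniture and walls round the work are solid. World frame = base frame: x ahead of the robot, y to its left, z up, the work surface at z = 0. Lengths are in m, angles in rad, forces in N, time in s.
With the tool pointing down it reaches from about 0.375 to 0.975 m from the base axis. Payload 3.8 kg.
Tool frame: the origin (TCP) lies on the centre line of the jaws, within the pads' length; the fingertips stand 14 mm ahead of it and the grasp point (between the pads) lies 5 mm behind it; z points along the fingers, y is the line along which they close (so a half turn about z gives the same grasp; the last joint's range is limited). The gripper opens to 85 mm and grips with 20 to 120 N. Pads are 22 mm wide; open, the fingers measure 114 mm over their backs; the gripper's body (76 mm by 85 mm) begins 54 mm behind the grasp point. The pads swing forward as they close: fully open they stand 13 mm farther back than shut.
Start: joints at [1.178, 0.264, 1.604, -0, 1.274, -0.037], TCP at [0.235, 0.633, 0.245] pointing down, gripper open.
Joint ranges: [-2.63, 2.63], [-0.94, 2.18], [0.31, 2.57], [-1.31, 4.45], [0, 2.66], [-2.55, 2.55]. Speed limits (rad/s): [2.57, 2.57, 3.14, 3.14, 3.14, 3.14].

## Interface

Orientations are given as a rotation vector (axis times angle).
In Python, from workcell import bot, eyes, spot_in gives the robot as it stands.
- The arm moves only by the tool carry_out, never from a script. Its argument "series" is text: rows parted by semicolons, each of 4 numbers parted by spaces: the shift along the world's x, y, z in m, then the turn about the world's z in degrees. In form: tx ty tz roll; .... A call has 1 to 20 rows; each row shifts and turns the commanded pose from where the row before left it; what a row does not reach is not made up. A row lasts 1/8 s, in which the tool goes at most 62.5 mm and 10.7 degrees, less where a joint would pass 70% of its speed; a pose out of reach is approached as far as the arm can. A call is refused whole if a number of a shift passes 0.0625 or a number of a turn 10.7, either way. A call with a gripper value outside its range is refused whole. "jaw" is the gripper command: -1 is shut, 1 is fully open, values between are in proportion, set as the call begins (left out, the last holds). The fingers move at their own pace and stop on an object; "grip_force" is the grip in N (left out, the last holds). Time passes only in rows, so rows that do not move let the fingers close. It gives the time, the measured TCP pose, the force, the opening and the grip force at its end, in the units of the state.
- bot.read_state(): the state, without advancing time (a new reading comes with each control period).
- eyes.read_camera(name): name is "side" or "top"; returns (picture, depth): 420x560x3 uint8, blue, green, red; 420x560 float32, m along the optical axis (not along the pixel's ray), 0 where there is no reading.
- eyes.get_calibration(name): a dict with "K" (3x3 intrinsics, pixels), "position" and "rotation" of the camera in the world. Camera axes: x right, y down, z forward; pixel columns grow to the right and rows downward; lengths in m; the calibration is good to about 2 mm. A picture is of the moment at which its call begins. get_calibration takes no time and is no camera call.
- bot.finish_job(): hands the job in; it is judged then, once.
Trained networks look in the newest picture that a camera, given by its name, has taken for a name from the list of things; names that differ only in an ending like _2 or _b are one class to them, and where a whole thing is asked for, a point or a joint stands for the part that bears it (a point fixed in the world has none). Each returns a list of dicts, best first, with "score" (0 to 1); they miss things now and then, are a little off and sometimes report something else, mostly with a low value. They report only what shows in the picture. A call takes as long as a camera call.
- spot_in(camera, target): "rect" ([centre column, centre row, width, height] in pixels, round what is visible of it).
The state is a dict: "time": time; "q": joint angles; "joint_vel": joint speeds; "joint_torque": joint torques, N m; "tool_pos": TCP position; "tcp_rot": TCP orientation; "wrist_force": force on the tool from outside, world axes, zero at the start; "torque": the same for the moment, N m; "width": opening from 0.0 (shut) to 1.0 (fully open); "grip_force": force on a finger pad.
Only numpy, scipy, OpenCV 4.12 (cv2) and the standard library are available. Lean on these libraries where they do the work, as an engineer would, in place of code of your own. Each camera call takes 0.05 s, during which the arm holds its last target. There are 200 camera calls.

## Working session

There is one attempt and no reset: what is moved stays moved. The work goes in short steps, Python scripts to look and compute and a tool call to move; the robot and the scene stay as the last step left them, time stands still between calls to the robot, and variables do not carry over. Pictures are saved under pics/ and viewed, at most 10 in all, crops included, and the job is handed in when it is done.

Besides the shell and the picture viewer there is one more tool, called after "Emit:" in YAML: its name, and indented under it one key for each argument. carry_out: Moves the arm, as the interface text tells. Its arguments: {"type":"object","properties":{"series":{"type":"string"},"jaw":{"type":"number"},"grip_force":{"type":"number"}},"required":["series"]}

```bash
mkdir -p pics; cat > h.py <<'E'
import numpy as np, cv2
from workcell import bot, eyes, spot_in
def cloud(name):
    im,d=eyes.read_camera(name); c=eyes.get_calibration(name); K=np.array(c["K"])
    R=np.array(c["rotation"]); 
    if R.shape!=(3,3): R=cv2.Rodrigues(R)[0]
    v,u=np.mgrid[:d.shape[0],:d.shape[1]]
    P=np.stack([(u-K[0,2])/K[0,0]*d,(v-K[1,2])/K[1,1]*d,d],-1)@R.T+np.array(c["position"])
    P[d==0]=np.nan
    return im,d,P
E
python3 - <<'E'
from h import *
for n in("top","side"):
    im,d,P=cloud(n); cv2.imwrite(f"pics/{n}0.png",im); np.savez(f"{n}0.npz",im=im,d=d,P=P)
    c=eyes.get_calibration(n); print(n,c["position"],np.array(c["K"])[0,0])
    for t in ["plate_lid_mid","plate_mid_mid","lid","lid_bar","mark","mark_tip"]:
        print(t,[(round(r["score"],2),np.round(r["rect"]).tolist()) for r in spot_in(n,t)[:3]])
print(bot.read_state())
E
```

```text
top [0.28592472 0.25759078 1.39792194] 526.8275284022279
plate_lid_mid [(0.98, [237.0, 180.0, 38.0, 35.0])]
plate_mid_mid [(0.55, [384.0, 210.0, 35.0, 28.0]), (0.49, [236.0, 194.0, 89.0, 84.0])]
lid [(0.64, [239.0, 194.0, 89.0, 84.0])]
lid_bar [(0.66, [239.0, 193.0, 88.0, 87.0])]
mark [(0.66, [194.0, 203.0, 19.0, 22.0])]
mark_tip []
side [0.12508293 0.9828567  0.43368846] 407.9877921725328
plate_lid_mid [(0.75, [230.0, 235.0, 35.0, 24.0])]
plate_mid_mid [(0.53, [335.0, 202.0, 18.0, 14.0])]
lid [(0.62, [252.0, 239.0, 96.0, 60.0])]
lid_bar [(0.61, [248.0, 240.0, 98.0, 58.0]), (0.3, [266.0, 324.0, 9.0, 32.0])]
mark [(0.73, [231.0, 243.0, 58.0, 83.0])]
mark_tip [(0.73, [228.0, 242.0, 57.0, 80.0])]
{'time': 0.7, 'q': array([ 1.17811645e+00,  2.63834009e-01,  1.60396780e+00,  2.17277696e-06,
        1.27372482e+00, -3.69082261e-02]), 'joint_vel': array([ 0.00047039, -0.00065797, -0.00039872,  0.00064536,  0.00038148,
       -0.00083706]), 'joint_torque': array([-2.01046332e-04, -5.14846301e+01, -3.67611086e+01,  6.25157304e-05,
        5.90120908e-04, -6.65513639e-06]), 'tool_pos': array([0.23511933, 0.63273078, 0.24534165]), 'tcp_rot': array([5.55901018e-01, 3.09200627e+00, 1.02019690e-04]), 'wrist_force': array([-0.13964862, -1.00539152,  0.22232836]), 'torque': array([ 0.0090303 , -0.00579421,  0.01581844]), 'grip_force': 0.0, 'width': 1.001563355615703}
```

View pics/top0.png

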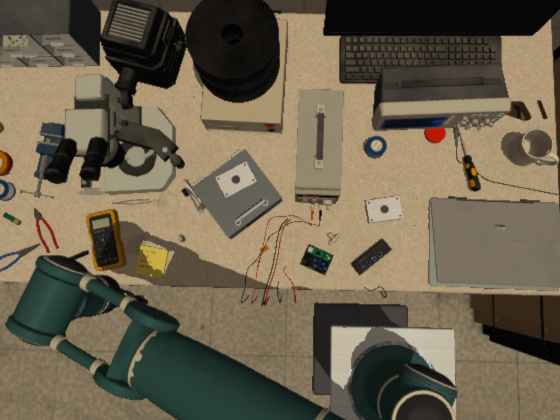

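View pics/side0.png

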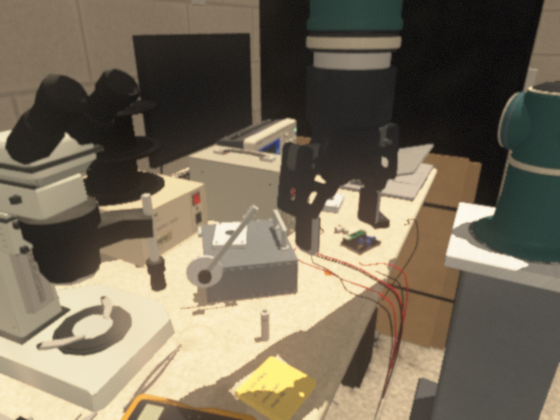

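The top view shows the case at about (235,193) with the plate at (237,180) and the bar running (233,222)–(268,201). The pile is at (384,210) and the power supply at (320,140). In the side view the index arm runs from its pivot at (205,272) to its tip at (255,210).

```bash
cat > m.py <<'E'
from h import *
def ray(name,pix,z):
    c=eyes.get_calibration(name);K=np.array(c["K"]);R=np.array(c["rotation"])
    if R.shape!=(3,3): R=cv2.Rodrigues(R)[0]
    p=np.atleast_2d(pix).astype(float); o=np.array(c["position"])
    D=np.c_[(p[:,0]-K[0,2])/K[0,0],(p[:,1]-K[1,2])/K[1,1],np.ones(len(p))]@R.T
    return o+D*((z-o[2])/D[:,2])[:,None]
def plate(name,im,box,z,thr):
    x0,y0,x1,y1=box; s=4
    g=cv2.resize(im[y0:y1,x0:x1].min(2),None,fx=s,fy=s,interpolation=cv2.INTER_CUBIC)
    m=(g>thr).astype(np.uint8); n,l,st,ce=cv2.connectedComponentsWithStats(m)
    k=1+np.argmax(st[1:,4]); cs,_=cv2.findContours((l==k).astype(np.uint8),cv2.RETR_EXTERNAL,cv2.CHAIN_APPROX_NONE)
    c=max(cs,key=cv2.contourArea)[:,0]; px=(c+.5)/s-.5+[x0,y0]
    W=ray(name,px,z)[:,:2]
    return cv2.minAreaRect((W*1000).astype(np.float32))
E
python3 - <<'E'
from m import *
f=np.load("top0.npz");im=f["im"];P=f["P"]
for t in (130,150,170): 
  print(t,plate("top",im,(208,155,266,207),.082,t),plate("top",im,(358,190,410,230),.02,t))
# sampled values
for u,v in [(237,180),(384,202),(225,208),(250,230),(250,212),(320,140)]: print((u,v),P[v,u].round(4),im[v,u])
# lid top rect by height
x0,y0,x1,y1=175,140,295,250
Z=P[y0:y1,x0:x1,2]; print(np.nanmin(Z))
m=((Z>.060)&(Z<.079)).astype(np.uint8); n,l,st,ce=cv2.connectedComponentsWithStats(m)
k=1+np.argmax(st[1:,4]); q=P[y0:y1,x0:x1][l==k][:,:2]*1000
print("lid",cv2.minAreaRect(q.astype(np.float32)))
m=(Z>.098)&(Z<.115); b=P[y0:y1,x0:x1][m]; print("bar",len(b),cv2.minAreaRect((b[:,:2]*1000).astype(np.float32)),np.nanmedian(b[:,2]))
a=cv2.resize(im[140:250,165:295],None,fx=5,fy=5,interpolation=cv2.INTER_CUBIC)
cv2.imwrite("pics/c1.png",a)
s=np.load("side0.npz")["im"]
cv2.imwrite("pics/c2.png",cv2.resize(s[190:310,180:310],None,fx=5,fy=5,interpolation=cv2.INTER_CUBIC))
E
```

```text
130 ((516.1979370117188, 412.478515625), (60.37372970581055, 90.64627838134766), 29.392107009887695) ((456.45050048828125, 25.480571746826172), (61.681419372558594, 90.96443939208984), 9.219657897949219)
150 ((516.3231811523438, 412.55316162109375), (58.929298400878906, 88.9354248046875), 29.39389991760254) ((456.16241455078125, 25.64044952392578), (58.84634017944336, 88.81236267089844), 9.52928638458252)
170 ((526.4147338867188, 369.1706848144531), (2.5932376384735107, 1.2711052894592285), 1.832600712776184) ((436.1409912109375, -19.872100830078125), (1.3055869340896606, 1.3349305391311646), 89.71746826171875)
(237, 180) [0.5144 0.4089 0.0781] [59 63 68]
(384, 202) [0.4734 0.0266 0.0227] [160 180 194]
(225, 208) [0.4429 0.4378 0.0703] [87 95 99]
(250, 230) [ 0.3938  0.3785 -0.0011] [123 158 182]
(250, 212) [0.4299 0.3706 0.1076] [111 127 137]
(320, 140) [0.5977 0.2038 0.1763] [51 64 71]
-0.010967868836069927
lid ((486.0341491699219, 413.54248046875), (167.99989318847656, 172.1698760986328), 38.285614013671875)
bar 142 ((475.0848083496094, 463.7801818847656), (250.43960571289062, 82.02024841308594), 65.67544555664062) 0.1101341766444206
```

View pics/c1.png

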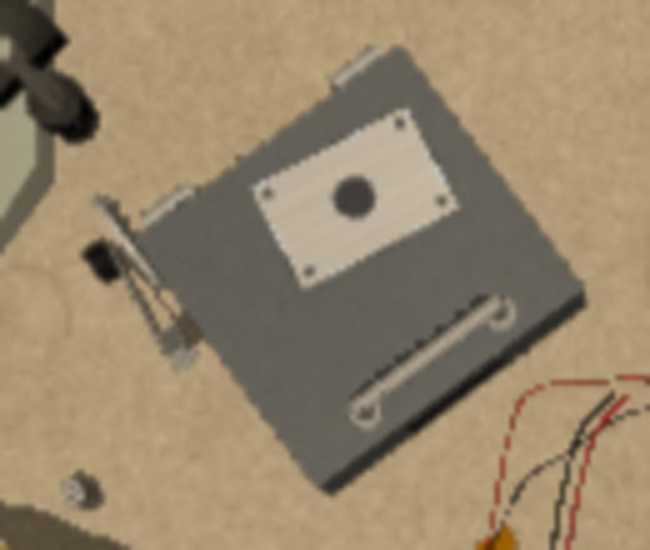

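View pics/c2.png

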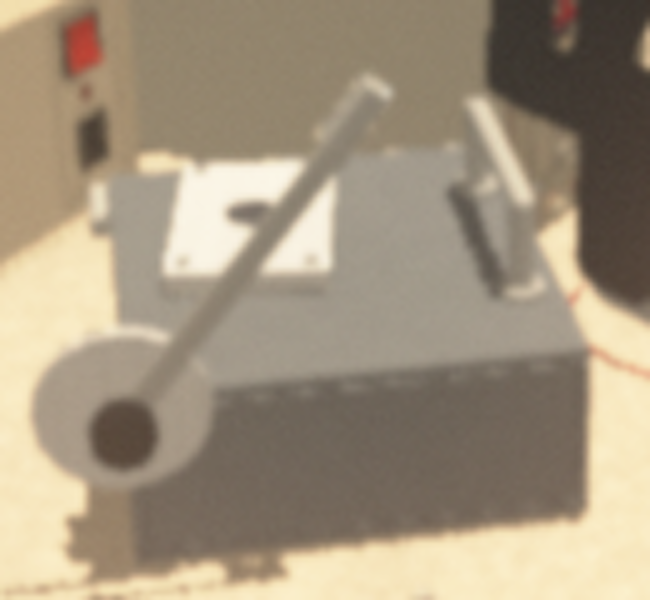

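```bash
python3 - <<'E'
from m import *
def cp(l,off): return (np.array(l,float)+.5)/5-.5+off
C=ray("top",cp([(400,47),(583,290),(327,490),(138,235)],(165,140)),.072)
B=ray("top",cp([(365,400),(503,303)],(165,140)),.1115)
print(C.round(4),B.round(4))
e=lambda a,b:(np.degrees(np.arctan2(*(b-a)[[1,0]])),np.linalg.norm(b-a))
print(e(C[3],C[0]),e(C[2],C[1]),e(C[1],C[0]),e(C[2],C[3]),e(B[0],B[1]))
s=np.load("side0.npz");S=s["P"];im=s["im"]
q=cp([(372,88),(330,146),(270,222),(210,303),(165,365),(123,432)],(180,190)) # tip.. strip..knob
yaw=np.radians(np.mean([e(C[3],C[0])[0]+90,e(C[2],C[1])[0]+90,e(C[1],C[0])[0],e(C[2],C[3])[0],e(B[0],B[1])[0]+90]));print(np.degrees(yaw))
ux=np.array([np.cos(yaw),np.sin(yaw),0]);uy=np.array([-ux[1],ux[0],0])
bm=B.mean(0);H=bm+ux*.144;H[2]=.066
H2=C.mean(0)+ux*.080;print("H from bar",H,"from lid",H2, "y offset", (H2-H)@uy,(H2-H)@ux)
H=(H+H2)/2;H[2]=.066;print("H",H)
c=eyes.get_calibration("side");K=np.array(c["K"]);R=np.array(c["rotation"])
if R.shape!=(3,3): R=cv2.Rodrigues(R)[0]
o=np.array(c["position"])
D=np.c_[(q-K[[0,1],[2,2]])/K[0,0],np.ones(len(q))]@R.T
for off in (.094,.0975):
  n=uy; t=((H+uy*off-o)@n)/(D@n); W=o+D*t[:,None]; r=W-H
  X=np.c_[-r@ux,r[:,2]]; print(off,X.round(4).tolist(),np.arctan2(X[:,1],X[:,0]).round(3), "slope",np.arctan(np.polyfit(X[:5,0],X[:5,1],1)[0]))
for u,v in q.round().astype(int): 
  r=S[v,u]-H; print("depth pt",(-r@ux).round(4),(r@uy).round(4),r[2].round(4))
E
```

```text
[[0.5968 0.3929 0.072 ]
 [0.4724 0.2955 0.072 ]
 [0.3678 0.422  0.072 ]
 [0.4959 0.5237 0.072 ]] [[0.41   0.4001 0.1115]
 [0.4595 0.3336 0.1115]]
(np.float64(-52.349889899252716), np.float64(0.1651440686682254)) (np.float64(-50.43338617548173), np.float64(0.16415424765568037)) (np.float64(38.07274892254474), np.float64(0.15801239804679187)) (np.float64(38.43756445657944), np.float64(0.16351336268678754)) (np.float64(-53.297249996186146), np.float64(0.08286866851110533))
38.08595746164072
H from bar [0.54809988 0.4556907  0.066     ] from lid [0.54619947 0.45786696 0.072     ] y offset 0.0028851571940939165 -0.00015337234003548554
H [0.54714968 0.45677883 0.066     ]
0.094 [[0.085, 0.1122], [0.0712, 0.0934], [0.0512, 0.0685], [0.0306, 0.0413], [0.0149, 0.0199], [-0.0003, -0.0038]] [ 0.922  0.919  0.929  0.932  0.93  -1.66 ] slope 0.9177429277801206
0.0975 [[0.0846, 0.1137], [0.0708, 0.0951], [0.0509, 0.0703], [0.0305, 0.0432], [0.0148, 0.022], [-0.0003, -0.0016]] [ 0.931  0.93   0.944  0.956  0.978 -1.755] slope 0.9177429277801205
depth pt 0.084 0.1015 0.1158
depth pt 0.071 0.1012 0.0964
depth pt 0.0512 0.1016 0.0724
depth pt 0.031 0.1013 0.0456
depth pt 0.0154 0.1005 0.023
depth pt -0.0004 0.1147 0.0095
```

Emit:
carry_out:
  series: "0.028 -0.022 0.002 -4; 0.028 -0.022 0 -4; 0.028 -0.022 0 -4; 0.028 -0.022 0 -4; 0.028 -0.022 0 -4; 0.028 -0.022 0 -4; 0.028 -0.022 0 -4; 0.028 -0.022 0 -4; 0.028 -0.022 0 -4; 0.029 -0.022 0 -4; 0 0 0 0; 0 0 0 0"
  jaw: 1
  grip_force: 40

```text
time: 2.2
tool_pos: [0.5158, 0.4129, 0.2472]
tcp_rot: [-1.58, -2.715, 0.0]
wrist_force: [0.6, 0.0, -0.2]
width: 1.0
grip_force: 0.0
```

Emit:
carry_out:
  series: "0 0 -0.04 0; 0 0 -0.04 0; 0 0 -0.03 0; 0 0 -0.02 0; 0 0 -0.015 0; 0 0 -0.007 0; 0 0 0 0; 0 0 0 0"
  jaw: 0.75

```text
time: 3.2
tool_pos: [0.5169, 0.4132, 0.0965]
tcp_rot: [1.58, 2.715, 0.003]
wrist_force: [0.1, -0.1, -0.0]
width: 0.876
grip_force: 0.0
```

```bash
python3 - <<'E'
from m import *
im,d,P=cloud("side"); np.savez("side1.npz",im=im,P=P)
cv2.imwrite("pics/s1.png",cv2.resize(im[150:300,170:330],None,fx=4,fy=4,interpolation=cv2.INTER_CUBIC))
E
```

```text
(no output)
```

View pics/s1.png

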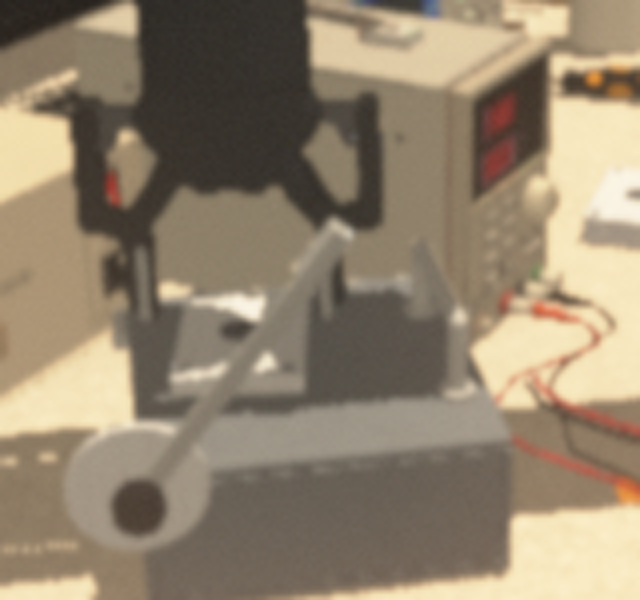

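The fingers straddle the plate in the side crop: tips at about (145,318) and (325,318), on either side of the plate at (240,345), still slightly above the lid.

Emit:
carry_out:
  series: "0 0 -0.005 0; 0 0 -0.005 0; 0 0 -0.003 0; 0 0 0 0"

```text
time: 3.75
tool_pos: [0.5158, 0.4124, 0.0816]
tcp_rot: [-1.58, -2.715, 0.002]
wrist_force: [0.1, 0.4, 0.3]
width: 0.875
grip_force: 0.0
```

Emit:
carry_out:
  series: "0 0 -0.002 0; 0 0 0 0; 0 0 0 0"
  jaw: 0.55

```text
time: 4.12
tool_pos: [0.5162, 0.4128, 0.0804]
tcp_rot: [1.58, 2.715, 0.0]
wrist_force: [-0.8, -0.3, -0.4]
width: 0.777
grip_force: 0.0
```

Emit:
carry_out:
  series: "0 0 -0.002 0; 0 0 0 0"

```text
time: 4.38
tool_pos: [0.5164, 0.413, 0.0793]
tcp_rot: [1.58, 2.715, 0.001]
wrist_force: [-1.4, -1.0, 5.0]
width: 0.775
grip_force: 2.4
```

Emit:
carry_out:
  series: "0 0 -0.0015 0; 0 0 0 0"

```text
time: 4.62
tool_pos: [0.5165, 0.413, 0.0792]
tcp_rot: [1.58, 2.715, 0.002]
wrist_force: [-5.2, -3.1, 12.6]
width: 0.774
grip_force: 5.9
```

Emit:
carry_out:
  series: "0 0 -0.0015 0; 0 0 0 0"

```text
time: 4.88
tool_pos: [0.5166, 0.4131, 0.0791]
tcp_rot: [1.58, 2.715, 0.002]
wrist_force: [-8.2, -4.9, 18.0]
width: 0.775
grip_force: 9.1
```

Emit:
carry_out:
  series: "0 0 0.0065 0; 0 0 0 0; 0 0 0 0"

```text
time: 5.25
tool_pos: [0.5158, 0.4125, 0.0811]
tcp_rot: [-1.58, -2.715, 0.001]
wrist_force: [-0.5, -0.2, -0.0]
width: 0.773
grip_force: 0.0
```

Emit:
carry_out:
  series: "0 0 0 0; 0 0 0 0; 0 0 0 0; 0 0 0 0; 0 0 0 0; 0 0 0 0"
  jaw: -1
  grip_force: 40

```text
time: 6.0
tool_pos: [0.5158, 0.4125, 0.0814]
tcp_rot: [-1.58, -2.715, 0.001]
wrist_force: [-0.3, 0.5, -2.1]
width: 0.69
grip_force: 43.2
```

Emit:
carry_out:
  series: "0 0 0.015 0; 0 0 0.035 0; 0 0 0.05 0; 0 0 0.05 0; 0 0 0.03 0; -0.003 -0.02 0 -1; -0.006 -0.04 0 -2; -0.006 -0.04 0 -2; -0.006 -0.04 0 -2; -0.006 -0.04 0 -2; -0.006 -0.04 0 -2; -0.006 -0.04 0 -2; -0.006 -0.04 0 -2; -0.006 -0.04 0 -2; -0.006 -0.03 0 -2; -0.003 -0.017 0 -1.2; 0 0 0 0; 0 0 0 0"

```text
time: 8.25
tool_pos: [0.4559, 0.0262, 0.2614]
tcp_rot: [-2.031, -2.396, -0.0]
wrist_force: [0.1, 0.2, -1.5]
width: 0.69
grip_force: 43.7
```

```bash
python3 - <<'E'
from m import *
s=bot.read_state(); print(s["tool_pos"],s["width"],s["grip_force"],s["q"])
im,d,P=cloud("top"); np.savez("top2.npz",im=im,P=P)
a=cv2.resize(im[150:270,320:450],None,fx=3,fy=3,interpolation=cv2.INTER_CUBIC)
im2,_,_=cloud("side"); b=cv2.resize(im2[100:280,290:420],(390,540),interpolation=cv2.INTER_CUBIC)
a=cv2.copyMakeBorder(a,0,540-a.shape[0],0,0,cv2.BORDER_CONSTANT); cv2.imwrite("pics/s2.png",np.hstack([a,b]))
E
```

```text
[0.45592549 0.02616495 0.26135626] 0.6902834320784891 43.67786943912506 [ 2.35331119e-03 -1.69833267e-01  2.02718219e+00  5.99553524e-04
  1.28482477e+00 -1.62268374e-01]
```

View pics/s2.png

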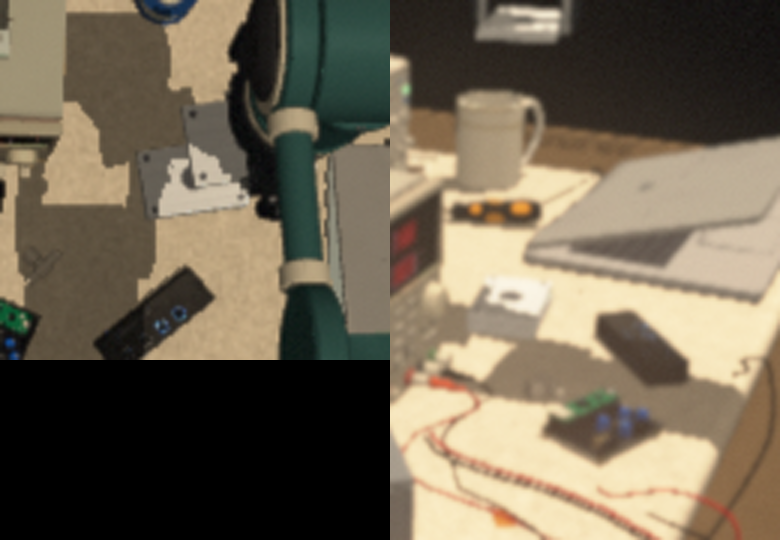

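The left part shows the held plate at about (215,150) over the pile at (195,185), with edges parallel. The right part (side view) shows it held high at about (520,25) over the pile at (510,300).

Emit:
carry_out:
  series: "0 -0.0005 -0.05 0; 0 0 -0.05 0; 0 0 -0.05 0; 0 0 -0.04 0; 0 0 -0.02 0; 0 0 -0.01 0; 0 0 -0.006 0; 0 0 -0.002 0; 0 0 0 0; 0 0 0 0"

```text
time: 9.6
tool_pos: [0.4568, 0.0252, 0.0345]
tcp_rot: [2.031, 2.395, 0.002]
wrist_force: [-0.4, 0.1, -2.0]
width: 0.686
grip_force: 43.8
```

```bash
python3 - <<'E'
from m import *
im2,_,_=cloud("side"); cv2.imwrite("pics/s3.png",cv2.resize(im2[170:240,290:390],None,fx=7,fy=7,interpolation=cv2.INTER_CUBIC))
E
```

```text
(no output)
```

View pics/s3.png

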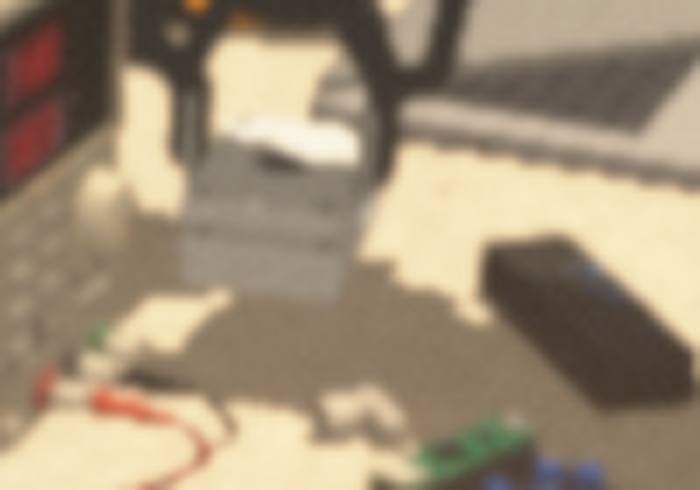

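The held plate at (270,190) lines up with the pile below it at (265,265), and the side edges continue straight.

Emit:
carry_out:
  series: "0 0 -0.003 0; 0 0 -0.0015 0; 0 0 -0.0005 0; 0 0 0 0; 0 0 0 0"

```text
time: 10.28
tool_pos: [0.4561, 0.0252, 0.0295]
tcp_rot: [-2.031, -2.396, 0.001]
wrist_force: [-1.6, -0.2, 6.5]
width: 0.687
grip_force: 44.6
```

Emit:
carry_out:
  series: "0 0 0.001 0; 0 0 0 0; 0 0 0 0; 0 0 0 0"
  jaw: 0.9

```text
time: 10.78
tool_pos: [0.4561, 0.0252, 0.0297]
tcp_rot: [-2.032, -2.396, 0.0]
wrist_force: [0.4, 0.4, 0.3]
width: 0.949
grip_force: 0.0
```

Emit:
carry_out:
  series: "0 0 0.005 0; 0 0 0.015 0; 0 0 0.04 0; 0 0 0.05 0; 0 0 0.05 0; 0 0 0.04 0; 0 0 0.02 0; -0.004 0.05 0 2.5; -0.004 0.055 0 2.5; -0.004 0.055 0 2.5; -0.004 0.055 0 2.5; -0.004 0.055 0 2.5; 0 0 0 0; 0 0 0 0"

```text
time: 12.52
tool_pos: [0.4359, 0.2951, 0.2504]
tcp_rot: [1.757, 2.603, -0.0]
wrist_force: [0.0, 0.4, 0.1]
width: 0.95
grip_force: 0.0
```

```bash
python3 - <<'E'
from m import *
im,d,P=cloud("top"); np.savez("top4.npz",im=im,P=P)
for t in (120,130,140,150): print(t,plate("top",im,(354,190,412,230),.03,t))
a=cv2.resize(im[185:235,345:425],None,fx=6,fy=6,interpolation=cv2.INTER_CUBIC)
im2,_,_=cloud("side"); b=cv2.resize(im2[185:225,300:360],None,fx=6,fy=6,interpolation=cv2.INTER_CUBIC)
b=cv2.copyMakeBorder(b,0,0,0,480-b.shape[1],cv2.BORDER_CONSTANT); cv2.imwrite("pics/s4.png",np.vstack([a,b]))
E
```

```text
120 ((452.86376953125, 31.34689712524414), (104.43061828613281, 152.2281036376953), 1.2127457857131958)
130 ((456.2918395996094, 24.929080963134766), (62.937110900878906, 92.14689636230469), 9.698732376098633)
140 ((456.1578369140625, 24.904743194580078), (61.32136917114258, 90.46080017089844), 9.947046279907227)
150 ((456.06915283203125, 24.900089263916016), (59.866424560546875, 89.08985137939453), 10.10566234588623)
```

View pics/s4.png

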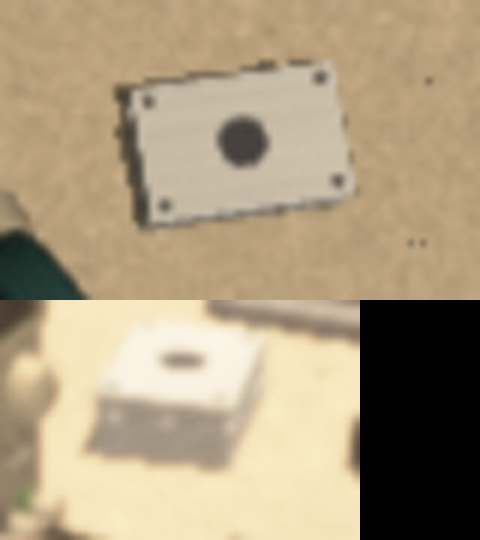

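The placed plate sits flush on the pile: centre within about 1 mm, angle within 1°. It shows at (243,142) in the upper crop, and the side view shows a straight stack. Next I grip the bar.

Emit:
carry_out:
  series: "0 0.018 0 4; 0 0.018 0 4; -0.0008 0.018 0 4; -0.0008 0.0183 0 4.1; 0 0 -0.03 0; 0 0 -0.04 0; 0 0 -0.04 0; 0 0 -0.02 0; 0 0 -0.012 0; 0 0 -0.006 0; 0 0 0 0; 0 0 0 0"
  jaw: 0.5

```text
time: 14.12
tool_pos: [0.4353, 0.368, 0.103]
tcp_rot: [1.377, 2.823, 0.003]
wrist_force: [-0.1, 0.0, 0.1]
width: 0.749
grip_force: 0.0
```

Emit:
carry_out:
  series: "0 0 0 0; 0 0 0 0; 0 0 0 0; 0 0 0 0; 0 0 0 0; 0 0 0 0; 0 0 0 0; 0 0 0 0"
  jaw: -1
  grip_force: 70

```text
time: 15.12
tool_pos: [0.4351, 0.3681, 0.1021]
tcp_rot: [1.377, 2.823, 0.002]
wrist_force: [3.4, 3.2, -0.2]
width: 0.079
grip_force: 68.3
```

Emit:
carry_out:
  series: "0.0019 0.0015 0.0071 0; 0.0019 0.0015 0.0071 0; 0.0024 0.0019 0.0068 0; 0.0024 0.0019 0.0068 0; 0.003 0.0023 0.0065 0; 0.003 0.0023 0.0065 0; 0.0035 0.0027 0.006 0; 0.0035 0.0027 0.006 0; 0 0 0 0; 0 0 0 0"

```text
time: 16.38
tool_pos: [0.4552, 0.3839, 0.1543]
tcp_rot: [-1.376, -2.823, 0.003]
wrist_force: [-4.1, -0.1, -4.1]
width: 0.079
grip_force: 68.4
```

Emit:
carry_out:
  series: "0.0039 0.0031 0.0056 0; 0.0039 0.0031 0.0056 0; 0.0043 0.0034 0.0051 0; 0.0043 0.0034 0.0051 0; 0.0047 0.0037 0.0045 0; 0.0047 0.0037 0.0045 0; 0.005 0.004 0.0039 0; 0.005 0.004 0.0039 0; 0 0 0 0; 0 0 0 0"

```text
time: 17.62
tool_pos: [0.4914, 0.4124, 0.1956]
tcp_rot: [-1.377, -2.823, 0.001]
wrist_force: [-8.9, -4.3, 6.3]
width: 0.079
grip_force: 68.8
```

```bash
python3 - <<'E'
from m import *
im,d,P=cloud("side"); np.savez("side5.npz",im=im,P=P,d=d)
cv2.imwrite("pics/s5.png",cv2.resize(im[160:310,170:330],None,fx=5,fy=4,interpolation=cv2.INTER_CUBIC)[:, :])
E
```

```text
(no output)
```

View pics/s5.png

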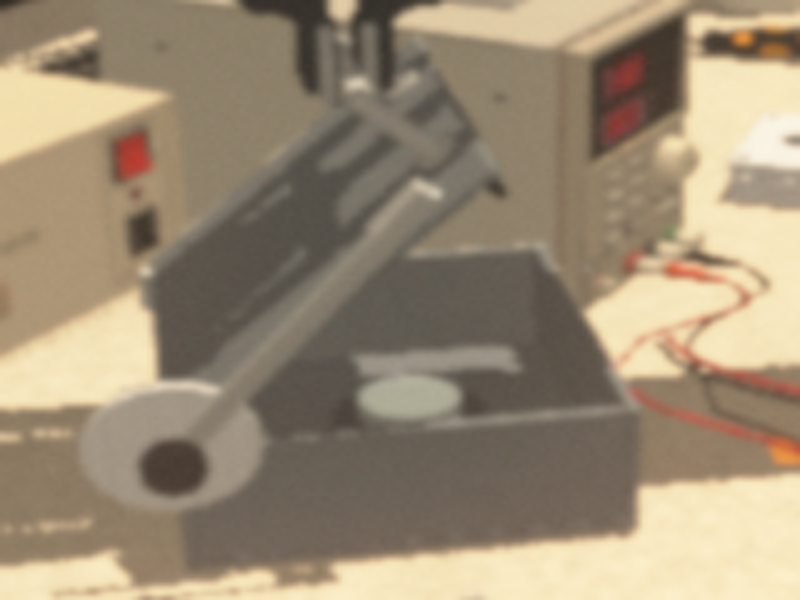

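The lid is open and held by the bar at about (400,120). The index arm runs from (170,465) to (425,190) in front of the lid and looks slightly steeper than it. I'll measure both angles.

```bash
cat > ang.py <<'E'
from m import *
yaw=np.radians(38.1);ux=np.array([np.cos(yaw),np.sin(yaw),0]);uy=np.array([-ux[1],ux[0],0]);H=np.array([.5471,.4568,.066])
rng=np.random.default_rng(0)
for n in("side","top"):
    im,d,P=cloud(n); Q=P[np.isfinite(P[...,0])]-H
    L=np.c_[-Q@ux,Q@uy,Q[:,2]]
    def fit(m,t,ax):
        A=L[m][:,[0,2]]; best=None
        for _ in range(400):
            i,j=rng.choice(len(A),2,False); v=A[j]-A[i]
            if np.hypot(*v)<.03: continue
            v/=np.hypot(*v); k=abs((A-A[i])@[-v[1],v[0]])<t
            if best is None or k.sum()>best.sum(): best=k
        B=A[best]; c=B.mean(0); v=np.linalg.svd(B-c,full_matrices=False)[2][0]
        print(n,ax,len(A),best.sum(),"angle",np.arctan2(v[1],v[0])%np.pi,"offset from hinge mm",1000*(c@[-v[1],v[0]])*np.sign(v[0]))
    r=np.hypot(L[:,0],L[:,2]);a=np.arctan2(L[:,2],L[:,0])
    fit((abs(L[:,1])<.08)&(r>.03)&(r<.155)&(a>.5)&(a<1.15),.003,"lid")
    fit((abs(L[:,1]-.098)<.008)&(r>.04)&(r<.142)&(a>.6)&(a<1.15),.006,"mark")
print(bot.read_state()["time"],bot.read_state()["wrist_force"])
E
python3 ang.py
```

```text
side lid 2065 1799 angle 0.7908999896826194 offset from hinge mm 6.368823355946369
side mark 408 408 angle 0.9103689540545474 offset from hinge mm 2.0051292760316235
top lid 801 581 angle 0.7904312195787411 offset from hinge mm 7.440227456758008
top mark 49 49 angle 0.8926066224657957 offset from hinge mm 7.796982791290466
17.775 [-8.40893892 -4.34109201  6.71837845]
```

Emit:
carry_out:
  series: "0.0035 0.0028 0.0025 0; 0.0035 0.0028 0.0025 0; 0.0036 0.0028 0.0022 0; 0 0 0 0; 0 0 0 0; 0 0 0 0; 0 0 0 0"

```text
time: 18.65
tool_pos: [0.5014, 0.4204, 0.202]
tcp_rot: [-1.376, -2.823, 0.004]
wrist_force: [-7.9, -5.0, 4.9]
width: 0.071
grip_force: 68.9
```

```bash
python3 ang.py
```

```text
side lid 1932 1783 angle 0.8868176221651711 offset from hinge mm 6.396622084182982
side mark 410 410 angle 0.9124225807268513 offset from hinge mm 1.8712446623840313
top lid 747 560 angle 0.8858547772555743 offset from hinge mm 7.728841752719136
top mark 53 51 angle 0.8726963894117293 offset from hinge mm 9.652997432519438
18.75 [-8.60760033 -3.79688684  4.48381268]
```

```bash
python3 - <<'E'
from m import *
im,d,P=cloud("top"); print(plate("top",im,(354,190,412,230),.03,140))
print(bot.read_state()["joint_vel"].round(4)); print(bot.finish_job())
E
```

```text
((456.0595703125, 24.81900405883789), (61.91226577758789, 90.9735336303711), 9.730620384216309)
[-0.0007 -0.0004  0.0003  0.0003  0.0001  0.0004]
the job is handed in; nothing more can be done
None
```

The job is handed in, result not reported back: the plate sits on the pile within about 1 mm and 1°, and the gripper holds the lid at 0.886 rad against an index arm measured at 0.87–0.91 rad.

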